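Set the stepped attenuator to its third click

ROBOT

A 6-joint arm with a two-finger parallel gripper is mounted at the origin on the work surface. World frame = base frame: x ahead of the robot, y to its left, z up, the work surface at z = 0. Lengths are in m, angles in rad, forces in N, time in s.
With the tool pointing down it reaches from about 0.3 to 0.75 m from the base axis. Payload 8.5 kg.
Tool frame: the origin (TCP) lies on the centre line of the jaws, within the pads' length; the fingertips stand 11 mm ahead of it and the grasp point (between the pads) lies 8 mm behind it; z points along the fingers, y is the line along which they close (so a half turn about z gives the same grasp; the last joint's range is limited). The gripper opens to 88 mm and grips with 3 to 60 N. Pads are 18 mm wide; open, the fingers measure 123 mm over their backs; the gripper's body (75 mm by 187 mm) begins 45 mm behind the grasp point.
Start: joints at [1.051, 0.381, 1.297, -0, 1.464, -0.215], TCP at [0.165, 0.525, 0.25] pointing down, gripper open.
Joint ranges: [-3.11, 3.11], [-0.89, 2.33], [0.22, 2.48], [-1.42, 4.56], [0.17, 2.85], [-2.88, 2.88]. Speed limits (rad/s): [2.39, 2.39, 3.14, 3.14, 3.14, 3.14].

INTERFACE

Orientations are given as a unit quaternion [w, x, y, z].
In Python, from workcell import r gives the robot as it stands. The module is installed in compiled form; this text tells all that it offers. Calls block until the motion is done:
- r.move_pose(position, orientation): joint-space move of the TCP to a pose.
- r.move_straight(position, max_speed=0.15, ori=None): straight line of the TCP; ori=None keeps the orientation; max_speed is the mean speed in m/s.
- r.move_joints(angles): joint-space move.
- r.gripper_open() and r.close(): open the fingers fully, or close them until they stop; the grip force is fixed at half the most.
- r.wait(seconds).
- r.solve_ik(position, orientation): joint angles nearest the present ones, or None.
- r.state(): the state.
- r.read_camera(name): name is "scene" or "top"; returns a dict with "image" (420x560x3 uint8, red, green, blue), "depth" (420x560 float32, m along the optical axis (not along the pixel's ray), 0 where there is no reading), "mtx" (3x3 intrinsics, pixels), "position" and "orientation" of the camera in the world. Camera axes: x right, y down, z forward; pixel columns grow to the right and rows downward; lengths in m; the calibration is good to about 2 mm. A picture is of the moment at which its call begins.
A pose or a line that the arm cannot do raises r.IKError and nothing moves.
- r.close_job(): hands the job in; it is judged then, once.
The state is a dict: "time_s": time; "joints": joint angles; "qd": joint speeds; "tau": joint torques, N m; "ee_pos": TCP position; "tool_rot": TCP orientation; "contact_force": force on the tool from outside, world axes, zero at the start; "torque": the same for the moment, N m; "finger_gap": finger opening in m; "grip_force": force on a finger pad.
Only numpy, scipy, OpenCV 4.12 (cv2) and the standard library are available. Lean on these libraries where they do the work, as an engineer would, in place of code of your own. Each camera call takes 0.05 s, during which the arm holds its last target. There are 200 camera calls.

TASK

On the white-topped attenuator box, push the orange lever with a fingertip fully home to the red-marked end of its slot, then push it gently back the other way one click at a time, letting it rest a moment in each click, and leave it in the third click from home. Do not go past the third click and do not grip the lever. Leave the black fader and all the loose things where they are.

Things in the scene. Friction and masses are not known exactly. Their poses are not given: they have to be found in the camera images.
- unit: Attenuator box fixed to the table: black sides, flat white panel, wooden end cheeks; 206 (x) by 280 (y) by 55 mm high (cheeks 59). Origin: centre of its underside; z up; y runs along its two slots, from the red-marked home end (-y, the right as seen from the robot) to the other. Orange lever's slot at x = -45 mm (nearer the robot), black fader's at x = +20 mm.
- lever (a joint): Travel of the orange lever along the box's +y, in m: 0 home at the end stop, 0.096 at the far end. A click every 0.016: home 0, first 0.016, second 0.032, third 0.048, three more beyond. A hump of about 4 N lies half-way between clicks; once past it the lever jumps by itself into the next click and stays. It starts in the first or second click.
- lever_mid (a point): Centre of the orange lever's cap, a block 26 (x) by 18 (y, along the slot) by 32 mm high, from 8 to 40 mm above the white panel (top 95 mm above the table). In the box's frame it is at y = -48 mm plus the joint value. Axes as the box's. Ticks 16 mm apart, painted on the robot's side of its slot, mark the clicks; the wide red one is home.
- fader_mid (a point): Centre of the black fader's cap (22 by 16 by 22 mm, top 85 mm above the table) in the other slot of the box; it slides along it too and must be left alone.
- mug: Blue mug with a handle, 80 mm across, 90 high, on the table to the left of the box; origin under its centre.
- jar: Glass jar with a steel cap, 60 mm across, 75 high, on the table to the right of the box; origin under its centre.
- driver: Screwdriver with a yellow handle, 170 mm long, lying on the table to the right; origin under its middle.
- pedal: Purple effect pedal, 115 by 65 by 50 mm high, on the table to the left of the box; origin under its centre.
- adapter: Dark steel plug adapter with a brass tip, 14 by 54 by 14 mm, lying on the white panel near its far edge; origin under its thick part.
- spare_knob: Aluminium spare knob, 26 mm across, 16 high, standing on the white panel near its far edge; origin under its centre.
- battery: Small black block battery standing on the table to the right of the box, 26 by 17 by 49 mm high; origin under its centre.

How it is judged:
On the way, in this order (a step that is already met when the one before it is completed fails the run):
1. the orange lever is home (joint within 3 mm of 0) for 0.2 s (value of joint lever below 0.003 m), for 0.2 s.
2. it rests in the first click (within 4 mm) for 0.2 s (value of joint lever between 0.012 and 0.02 m), for 0.2 s.
3. it rests in the second click (within 4 mm) for 0.2 s (value of joint lever between 0.028 and 0.036 m), for 0.2 s.
4. it rests in the third click (within 4 mm) for 0.2 s (value of joint lever between 0.044 and 0.052 m), for 0.2 s.
At the end, for the whole second after the job is handed in: The orange lever stands still within 4 mm of the third click (joint 0.048), the black fader is within 5 mm and every loose thing within 15 mm of where it began (all of step 4 and velocity of joint lever between -0.01 and 0.01 m/s and distance of fader_mid from where it was at the start of the episode below 0.005 m and distance of each of mug, jar, driver, pedal, adapter, spare_knob, battery from where it was at the start of the episode below 0.015 m); the robot touches nothing.
It fails at once if the orange lever goes past the third click (joint above 0.056) (value of joint lever above 0.056 m).
It fails at once if the orange lever is gripped: pressed while its cap is between the fingers (contact force between the fingers and lever above 0.5 N and x of the grasp point in the frame of lever_mid between -0.016 and 0.016 m and y of the grasp point in the frame of lever_mid between -0.012 and 0.012 m and z of the grasp point in the frame of lever_mid between -0.024 and 0.024 m).
It fails at once if the orange lever is pushed harder than 40 N (contact force between the arm and lever above 40 N).
It fails at once if the black fader is moved by more than 5 mm (distance of fader_mid from where it was at the start of the episode above 0.005 m).
It fails at once if a loose thing (mug, jar, screwdriver, pedal, adapter, spare knob, battery) is moved or lifted by more than 15 mm (distance of any of mug, jar, driver, pedal, adapter, spare_knob, battery from where it was at the start of the episode above 0.015 m).
It also fails if it takes over 51 s, if anything falls off the work surface, if the arm or the gripper's body presses on something with over 40 N, if the wrist force passes 120 N, or if a joint passes its speed limit or range.

## Working session

There is one attempt and no reset: what is moved stays moved. The work goes in short steps, each a Python script; the robot and the scene stay as the last script left them, time stands still between calls to the robot, and variables do not carry over. Pictures are saved under pics/ and viewed, at most 10 in all, crops included, and the job is handed in when it is done.

```bash
mkdir -p pics; cat > h.py <<'E'
import numpy as np, cv2
from scipy.spatial.transform import Rotation as R
from workcell import r
def rot(q): return R.from_quat([q[1],q[2],q[3],q[0]]).as_matrix()
def cloud(c):
    K=c["mtx"]; d=c["depth"]; v,u=np.mgrid[:d.shape[0],:d.shape[1]]
    p=np.stack([(u-K[0][2])/K[0][0]*d,(v-K[1][2])/K[1][1]*d,d],-1)
    return p@rot(c["orientation"]).T+np.array(c["position"])
E
python3 - <<'E'
from h import *
for n in("top","scene"):
    c=r.read_camera(n); cv2.imwrite(f"pics/{n}0.png",c["image"][:,:,::-1]); np.savez(f"{n}0.npz",**{k:np.array(v) for k,v in c.items()})
    print(n,c["position"],c["orientation"],c["mtx"])
    P=cloud(c); hsv=cv2.cvtColor(c["image"],cv2.COLOR_RGB2HSV)
    m=(hsv[...,0]>5)&(hsv[...,0]<20)&(hsv[...,1]>170)&(hsv[...,2]>120)
    k,l,s,ce=cv2.connectedComponentsWithStats(m.astype(np.uint8))
    for i in range(1,k):
        if s[i,4]>25:
            q=P[(l==i)&(c["depth"]>0)]; print(s[i],np.median(q,0).round(4),q.min(0).round(4),q.max(0).round(4))
print(r.state())
E
```

```text
top [0.46257529 0.03835434 0.78517387] [ 0.02863695 -0.69983224  0.71188457 -0.05133348] [[399.50179453   0.         278.841274  ]
 [  0.         399.50179453 211.83166204]
 [  0.           0.           1.        ]]
scene [ 1.02043958 -0.48605737  0.60062822] [-0.41828532  0.82574175  0.3408656  -0.16431249] [[424.52709255   0.         273.1798991 ]
 [  0.         424.52709255 211.95212684]
 [  0.           0.           1.        ]]
[279 187  11   6  32] [0.5094 0.0761 0.0953] [0.4952 0.0713 0.0897] [0.5193 0.0841 0.0975]
[  417   246   143   174 12111] [ 0.9987  0.7737 -0.7476] [ 0.8719  0.355  -0.7601] [ 1.2017  1.6132 -0.7352]
{'time_s': 0.1, 'joints': array([ 1.05071366e+00,  3.81121313e-01,  1.29811266e+00, -2.20515519e-05,
        1.46363708e+00, -2.15300844e-01]), 'qd': array([-0.00051958, -0.00177505, -0.00212653, -0.00092611,  0.0017558 ,
       -0.00105344]), 'tau': array([ 2.92684250e-03, -4.38647711e+01, -2.24912131e+01,  7.13715353e-02,
        3.42539640e-02, -9.28088070e-05]), 'ee_pos': array([0.1649372 , 0.52444445, 0.24922783]), 'tool_rot': array([-2.19539607e-04,  1.51800562e-01,  9.88410937e-01, -6.00416734e-04]), 'contact_force': array([-0.30193149, -0.02427134, -0.09902787]), 'torque': array([-0.00903511,  0.04717018,  0.03093435]), 'grip_force': 0.0, 'finger_gap': 0.08809082469475499}
```

View pics/top0.png

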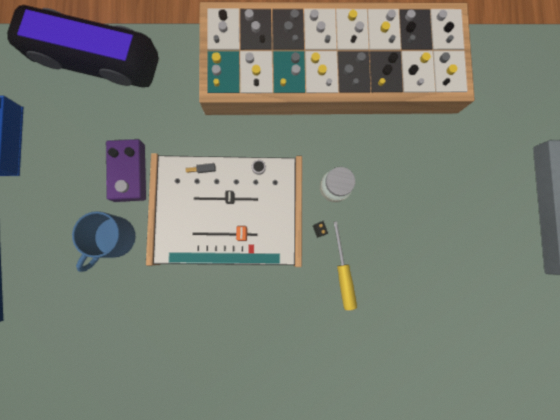

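View pics/scene0.png

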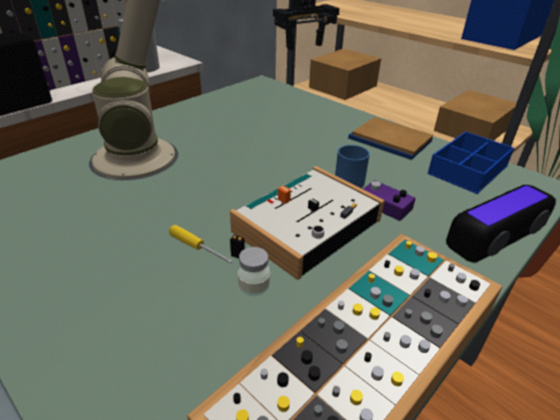

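The top view shows the box spanning about columns 148–301 and rows 153–266, and the lever at (241,233). The red mark is at (251,249), so home is to the right. The fader is at (230,197), the knob at (258,167) and the adapter at (203,168). In the scene view the lever is at (285,194).

```bash
cat > loc.py <<'E'
from h import *
def ray(c,uv,z):
    K=c["mtx"]; uv=np.atleast_2d(uv).astype(float); d=np.c_[(uv[:,0]-K[0][2])/K[0][0],(uv[:,1]-K[1][2])/K[1][1],np.ones(len(uv))]@rot(c["orientation"]).T
    p=np.array(c["position"]); return p+d*((z-p[2])/d[:,2])[:,None]
def orange(c):
    h=cv2.cvtColor(c["image"],cv2.COLOR_RGB2HSV).astype(int)
    return (((h[...,0]>3)&(h[...,0]<18)&(h[...,1]>165)&(h[...,2]>110))).astype(np.uint8)
E
python3 - <<'E'
from loc import *
c=np.load("top0.npz"); P=cloud(c)
m=((P[...,2]>.045)&(P[...,2]<.07)).astype(np.uint8); m[:150]=0
k,l,s,ce=cv2.connectedComponentsWithStats(m); i=l[215,180]; print(s[i])
v,u=np.nonzero(l==i); W=ray(c,np.c_[u,v],.057)
b=cv2.minAreaRect((W[:,:2]*1000).astype(np.float32)); print("box",b,np.median(P[l==i][:,2]))
img=c["image"]; h=cv2.cvtColor(img,cv2.COLOR_RGB2HSV).astype(int)
o=orange(c); o[:220]=0;o[240:]=0;o[:,:225]=0;o[:,255:]=0
v,u=np.nonzero(o); print("lever px",u.min(),u.max(),v.min(),v.max())
rd=((h[...,0]<4)|(h[...,0]>172))&(h[...,1]>150); rd[:243]=0; rd[255:]=0; rd[:,:240]=0;rd[:,265:]=0
v,u=np.nonzero(rd); print("red",len(u),u.mean(),v.mean(),ray(c,[[u.mean(),v.mean()]],.055))
g=h[249,190:260,2]; print(g)
top=(np.abs(P[...,2]-.095)<.006)&(o>0); print("cap top",top.sum(),P[top].min(0),P[top].max(0),P[top].mean(0))
cv2.imwrite("pics/crop1.png",cv2.resize(img[150:270,140:310,::-1],None,fx=4.5,fy=4.5,interpolation=cv2.INTER_CUBIC))
E
```

```text
[  146   153   156   114 16145]
box ((552.0577392578125, 112.74244689941406), (280.3472595214844, 203.83905029296875), 88.16981506347656) 0.055061615300469824
lever px 237 245 227 239
red 21 251.0 249.0 [[0.47818815 0.06597997 0.055     ]]
[210 209 210 210 211 209 204 143 107 176 205 209 208 210 209 203 142 105
 175 206 209 209 208 204 179 121 121 181 205 207 207 208 206 178 123 137
 187 207 209 208 209 204 161 107 144 191 206 208 208 206 201 154 105 172
 205 209 207 207 193 181 178 177 179 184 199 206 207 206 207 206]
cap top 49 [0.49470607 0.0744409  0.09121497] [0.51560713 0.08840741 0.09726677] [0.50369753 0.08043609 0.0943989 ]
```

View pics/crop1.png

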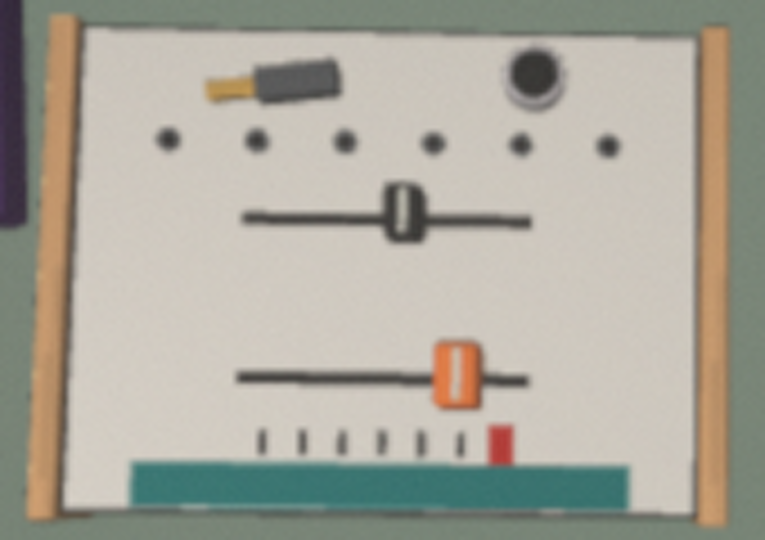

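```bash
cat > mv.py <<'E'
from loc import *
yaw=np.deg2rad(88.17-90); O=np.array([.55206,.11274]); ex=np.array([np.cos(yaw),np.sin(yaw)]); ey=np.array([-np.sin(yaw),np.cos(yaw)])
X=np.r_[ey,0]; Z=np.array([0,0,-1.]); q=R.from_matrix(np.c_[X,np.cross(Z,X),Z]).as_quat(); Q=[q[3],*q[:3]]
def pt(y,z,x=-.045): return np.r_[O+x*ex+y*ey,z]      # box frame -> world
def by(): return float((r.state()["ee_pos"][:2]-O)@ey)  # TCP along the slot
def fy(): return float(r.state()["contact_force"][:2]@ey)
def lever():  # joint estimate from the visible cap top (top camera)
    c=r.read_camera("top"); P=cloud(c); m=(orange(c)>0)&(abs(P[...,2]-.095)<.006)
    B=(P[...,:2]-O); x=B@ex; y=B@ey; m&=(abs(x+.045)<.025)&(abs(y)<.08)
    return (m.sum(), y[m].min()+.048,y[m].max()+.048, y[m].mean()+.048) if m.sum() else None
def push(y_to,step,fmax,z=.080,v=.02):  # small steps along the slot, stops on force
    y=by(); f0=fy(); s=np.sign(y_to-y); log=[]
    while s*(y_to-y)>1e-4:
        y=y+s*min(step,abs(y_to-y)); r.move_straight(pt(y,z),max_speed=v); f=fy()-f0
        log.append((round(by()*1e3,1),round(f,1)))
        if abs(f)>fmax: break
    return log
E
python3 - <<'E'
from mv import *
print(lever()); r.close(); r.move_pose(pt(0,.25),Q); print(r.state()["joints"].round(2),r.state()["time_s"])
r.move_straight(pt(0,.080),max_speed=.12); print(by(),r.state()["ee_pos"],pt(0,.08),r.state()["contact_force"],r.state()["time_s"],r.state()["finger_gap"])
print(push(-.016,.002,3)); print(r.state()["time_s"])
c=r.read_camera("scene"); cv2.imwrite("pics/s1.png",cv2.resize(c["image"][140:280,200:400,::-1],None,fx=4,fy=4))
E
```

```text
(np.int64(47), np.float64(0.008056399579216604), np.float64(0.022106529323530133), np.float64(0.014336783838848441))
[-0.01  0.33  1.38  0.    1.43  0.03] 3.3833
4.599795726078354e-05 [0.50736187 0.11421414 0.08050876] [0.50708295 0.11417703 0.08      ] [0.04923649 0.22487973 0.03536912] 4.95 0.000581147396797567
[(-2.1, -0.8), (-4.1, -0.7), (-6.1, -0.4), (-8.1, -0.6), (-10.0, 0.1), (-12.0, 0.6), (-14.0, 0.2), (-15.9, 2.4)]
6.95
```

View pics/s1.png

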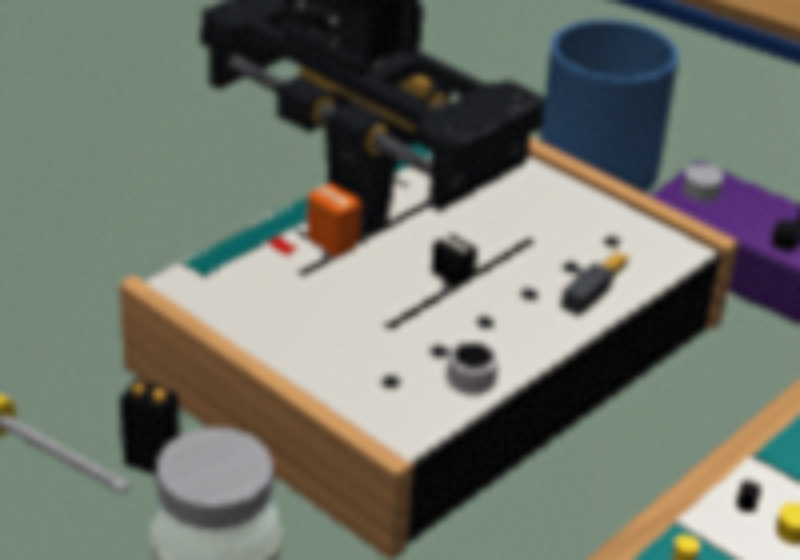

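The gripper's fingertip touches the lever's far face at (345,215) in the crop. Contact is where I expected for the first click, so I'll push it home.

```bash
python3 - <<'E'
from mv import *
print(push(-.034,.0015,9,v=.015)); print(r.state()["time_s"]); r.wait(.3)
print(lever(),by(),fy(),r.state()["time_s"])
E
```

```text
[(-17.4, 1.8), (-19.1, -0.5), (-20.7, -2.6), (-22.1, -2.3), (-23.5, -2.5), (-25.0, -2.4), (-26.5, -2.2), (-27.9, -1.3), (-29.1, 1.1), (-29.3, 10.4)]
9.5
None -0.029291055374252764 12.390772636561117 9.85
```

```bash
python3 - <<'E'
from mv import *
r.move_straight(pt(-.024,.080),max_speed=.03); r.move_straight(pt(-.024,.135),max_speed=.12); r.move_straight(pt(-.085,.135),max_speed=.12)
print(lever(),r.state()["time_s"]); r.move_straight(pt(-.085,.080),max_speed=.12); r.wait(.2)
print(push(-.070,.003,2.5,v=.04)); print(push(-.060,.001,2,v=.012)); print(lever(),r.state()["time_s"])
E
```

```text
None 11.55
[(-81.8, -0.0), (-78.8, -0.2), (-75.8, -0.3), (-72.8, 0.6), (-69.8, 0.5)]
[(-68.8, 0.2), (-67.8, -0.6), (-66.9, -1.4), (-65.9, -3.0)]
None 14.6583
```

```bash
cat >> mv.py <<'E'
def lev2():
    c=r.read_camera("scene"); P=cloud(c); m=(orange(c)>0)&(c["depth"]>0)
    B=P[...,:2]-O; x=B@ex; y=B@ey; m&=(abs(x+.045)<.03)&(abs(y)<.08)&(P[...,2]>.06)
    return (int(m.sum()), *(np.percentile(y[m],[5,50,95])+.048).round(4)) if m.sum() else None
E
python3 - <<'E'
from mv import *
print(lev2()); f=fy(); print(f); print(push(-.0575,.001,12,v=.012)); r.wait(.3); print(lev2(),fy(),by(),r.state()["time_s"])
E
```

```text
(15, np.float64(-0.009), np.float64(0.0035), np.float64(0.0082))
-1.8698706376118088
[(-64.9, -1.4), (-63.8, -1.6), (-62.8, -0.0), (-61.7, -0.5), (-60.6, 1.8), (-59.7, 2.9), (-58.8, 2.3), (-57.8, 1.6), (-57.5, 2.3)]
(11, np.float64(0.0049), np.float64(0.0129), np.float64(0.0186)) 0.27201828237885234 -0.05754451715399799 17.3083
```

```bash
python3 - <<'E'
from mv import *
c=r.read_camera("scene"); cv2.imwrite("pics/s2.png",cv2.resize(c["image"][160:260,220:340,::-1],None,fx=5,fy=5)); print(r.state()["time_s"])
E
```

```text
17.3583
```

View pics/s2.png

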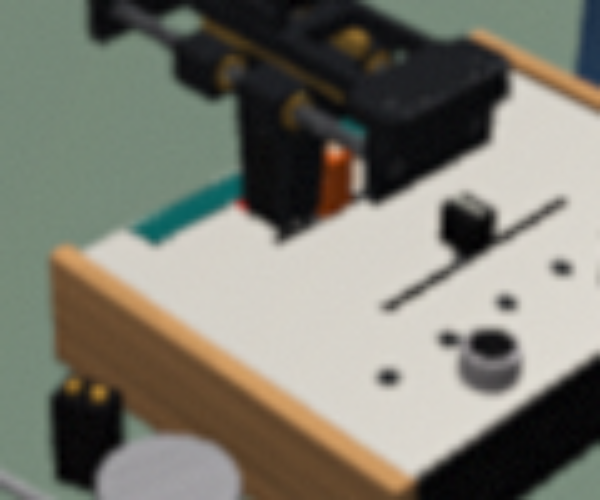

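The lever, at (335,180), has jumped a little ahead of the finger into the first click. I'll push on to the second.

```bash
python3 - <<'E'
from mv import *
print(push(-.0415,.001,12,v=.014)); r.wait(.4); print(lev2(),fy(),by(),r.state()["time_s"])
E
```

```text
[(-56.5, 0.1), (-55.5, -1.6), (-54.5, 0.2), (-53.5, -1.6), (-52.5, -0.5), (-51.5, -1.2), (-50.6, -2.1), (-49.6, -3.6), (-48.6, -3.6), (-47.5, -2.8), (-46.4, -2.0), (-45.3, -2.6), (-44.2, -0.6), (-43.4, -1.2), (-42.4, -0.3), (-41.5, -0.9)]
(17, np.float64(0.0166), np.float64(0.0292), np.float64(0.0387)) 0.7658104164425805 -0.04153509180988761 21.8083
```

```bash
python3 - <<'E'
from mv import *
print(push(-.0255,.001,12,v=.014)); r.wait(.4); print(lev2(),fy(),by(),r.state()["time_s"])
r.move_straight(pt(-.035,.080),max_speed=.04); r.move_straight(pt(-.035,.15),max_speed=.12); r.move_straight(pt(-.035,.25,-.15),max_speed=.15); print(lev2())
r.move_pose([.3,-.25,.3],Q); print(lever(),lev2(),r.state()["time_s"])
c=r.read_camera("top"); cv2.imwrite("pics/t2.png",c["image"][:,:,::-1])
E
```

```text
[(-40.5, -1.1), (-39.5, -0.1), (-38.5, -1.0), (-37.5, -0.8), (-36.5, -1.5), (-35.5, -1.5), (-34.6, -2.3), (-33.6, -3.0), (-32.6, -4.3), (-31.5, -3.6), (-30.4, -2.5), (-29.3, -2.0), (-28.3, -0.2), (-27.4, -0.9), (-26.5, -0.4), (-25.5, -1.2)]
(17, np.float64(0.0392), np.float64(0.0497), np.float64(0.0536)) -0.24465601247600982 -0.025559941364613672 26.2583
(87, np.float64(0.0388), np.float64(0.0405), np.float64(0.0494))
(np.int64(49), np.float64(0.04072537356472218), np.float64(0.054924856231059964), np.float64(0.04651833038440782)) (81, np.float64(0.0392), np.float64(0.0408), np.float64(0.0482)) 29.9583
```

View pics/t2.png

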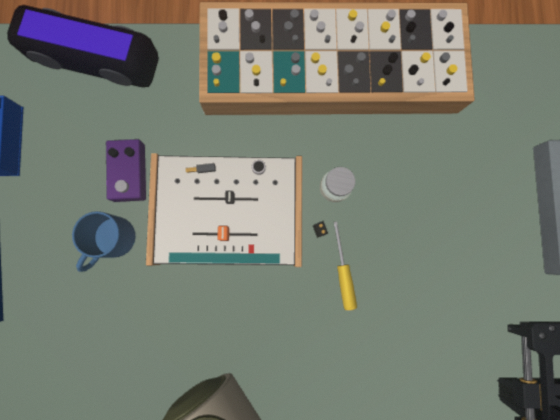

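The lever is now at (223,233), in the third click: the top camera reads 0.0465, and its starting reading of 0.0143 was the first click (0.016). The fader at (230,197) and the loose things haven't moved, and the arm is clear.

```bash
python3 -c "
from workcell import r
print(r.close_job())"
```

```text
the job is handed in; nothing more can be done
None
```

I pushed the lever home, then back one click at a time with a rest in each, left it in the third click with the fader and loose things unmoved in the final picture, and handed the job in at about 30 s; no verdict was returned.

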